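# Roll two fired tubes onto the inspection lines

## Task

The two freshly fired ceramic tubes on the blue mat must be lined up for inspection without being picked up. With a fingertip, push the top of each tube sideways so that it rolls (rather than being dragged) along its own lane and comes to rest centred on that lane's yellow line, lying along the line. Never lift a tube, and leave the crucibles and everything else where they are.

Things in the scene. Friction and masses are not known exactly. Their poses are not given: they have to be found in the camera images.
- white_tube: White ceramic tube lying on the mat, diameter 36 mm, length 90 mm, about 120 g, dark closed ends; in either lane, on either side of its line. Origin: middle of its axis, 30 mm above the table (its top: 48 mm). x: its long axis, within 3 degrees of the lines; y and z turn as it rolls. A lightly pressing fingertip moved over its top rolls it without slip, half as far as the fingertip moves.
- tan_tube: Tan ceramic tube lying on the mat, diameter 30 mm, length 90 mm, about 90 g, dark closed ends; in either lane, on either side of its line. Origin: middle of its axis, 27 mm above the table (its top: 42 mm). x: its long axis, within 3 degrees of the lines; y and z turn as it rolls. A lightly pressing fingertip moved over its top rolls it without slip, half as far as the fingertip moves.
- line_near: yellow painted line (6 mm wide, 124 mm long, flat) across the lane of the mat that is nearer to the robot. Origin: its middle, 12 mm above the table. x runs along the line, y along the lane (the rolling direction, to the robot's left), z up. It lies within 15 mm of the middle of the lane's length.
- line_far: yellow painted line (6 mm wide, 124 mm long, flat) across the lane of the mat that is farther from the robot. Origin: its middle, 12 mm above the table. x runs along the line, y along the lane (the rolling direction, to the robot's left), z up. It lies within 15 mm of the middle of the lane's length.
- mat: Dark blue firm mat fixed to the table, 280 (x) by 320 (y, rolling direction) by 12 mm. Origin: centre of its underside. Lanes along y at x = -65 and +65 mm, each with one tube, one line and one crucible; tube and crucible stand on opposite sides of the line, 60 to 130 mm off. A tube let go slowly stops within a few mm; grippy fingertips pushing low on its side would drag it.
- crucible_near: Bystander, leave it alone. Small white open crucible, 36 mm diameter at its rim, 24 mm high, standing on the mat in the near lane. Origin: centre of its underside, z up.
- crucible_far: Bystander, leave it alone. Small bright steel open crucible, 36 mm diameter at its rim, 24 mm high, standing on the mat in the far lane. Origin: centre of its underside, z up.
- bottle: Bystander, leave it alone. Amber bottle, 60 mm diameter, 120 mm high, on the table left of the mat. Origin: centre of its underside.
- jar: Bystander, leave it alone. Clear jar with a red cap, 56 mm diameter, 60 mm high, on the table right of the mat. Origin: centre of its underside.
- collar: Bystander, leave it alone. Brass collar (flat ring), 60 mm outer diameter, 38 mm bore, 18 mm high, on the table left of the mat. Origin: centre of its underside.
- boat: Bystander, leave it alone. Grey sample boat (open tray) 90 by 35 by 18 mm, on the table right of the mat. Origin: centre of its underside.
- wrench: Bystander, leave it alone. Steel wrench, 160 mm long, lying flat on the table left of the mat. Origin: centre of its underside.
Mind the look-alikes: they are no part of the job. Of the things that look like the tan_tube, the largest one is meant.

How it is judged:
By the outcome, as a careful person would: the job done as asked, in the order asked, and still so for the second after the job is handed in, with the robot touching nothing.
It also fails if it takes over 72 s, if anything falls off the work surface, if the arm or the gripper's body presses on something with over 40 N, if the wrist force passes 120 N, or if a joint passes its speed limit or range.

## Robot

A 7-joint arm with a two-finger parallel gripper is mounted at the origin on the work surface. World frame = base frame: x ahead of the robot, y to its left, z up, the work surface at z = 0. Lengths are in mm, angles in degrees, forces in N, time in s.
With the tool pointing down it reaches from about 400 to 850 mm from the base axis. Payload 4.5 kg.
Tool frame: the origin (TCP) lies at the very end of the fingers, on their centre line; the grasp point (between the pads) lies 19 mm behind it; x points along the fingers, y is the direction in which the jaws open and shut, and the axes are right-handed (so a half turn about x gives the same grasp; the last joint's range is limited). The gripper opens to 88 mm and grips with 3 to 60 N. Pads are 18 mm wide; open, the fingers measure 123 mm over their backs; the gripper's body (75 mm by 187 mm) begins 45 mm behind the grasp point.
Start: joints at [-67.449, 39.483, -11.15, 89.685, 9.013, 51.709, -12.324], TCP at [220.036, 585.011, 238.743] pointing down, gripper open.
Joint ranges: [-172.22, 172.22], [-26.19, 119.32], [-84.43, 86.54], [7.71, 146.69], [-57.33, 237.33], [2.42, 119.75], [-152.13, 152.13]. Speed limits (degrees/s): [147.25, 147.25, 180, 180, 180, 180, 180].

## Interface

Orientations are given as [roll, pitch, yaw] about the fixed x, y, z axes, in that order (R = Rz(yaw) Ry(pitch) Rx(roll)).
In Python, from rig import ctrl gives the robot as it stands. The module is installed in compiled form; this text tells all that it offers.
- The arm moves only by the tool carry_out, never from a script. Its argument "moves" is a list that holds one entry, the list of rows, each a list of 7 numbers: the shift along the tool's x, y, z in cm, then the turn, a rotation vector about the tool's x, y, z in rad, then the closure, from -1 (fully open) to 1 (shut), so that 0 is half open. In form: [[[x, y, z, ax, ay, az, hand], ...]]. A call has 1 to 12 rows; each row is the pose to reach, as a shift and turn from the pose measured when the call began, along the tool's axes at that moment; what a row does not reach only later rows make up. A row lasts 1/12 s, in which the tool goes at most 41.7 mm and 7.16 degrees, less where a joint would pass 70% of its speed; a pose out of reach is approached as far as the arm can. A call with a gripper value outside its range is refused whole. The fingers move at their own pace and stop on an object; "squeeze" is the grip in N (left out, the last holds). Time passes only in rows, so rows that repeat a pose let the fingers close. It gives the time, the measured TCP pose, the force and the opening at its end, in the units of the state.
- ctrl.get_obs(): the state, without advancing time (a new reading comes with each control period).
- ctrl.get_image(name): name is "side" or "top" or "wrist"; returns a dict with "frame" (400x640x3 uint8, blue, green, red), "depth" (400x640 float32, mm along the optical axis (not along the pixel's ray), 0 where there is no reading), "vertical_fov" (degrees; the focal length in pixels is half the picture's height over the tangent of half this angle, whatever the lens; pixels are square), "cx", "cy" (the principal point, pixels), "pose" (4x4, takes a point from camera to world coordinates). Camera axes: x right, y up, looking along -z (the intrinsics and any distortion apply to the point x, -y, -z); pixel columns grow to the right and rows downward; lengths in mm; the calibration is good to about 2 mm. A picture is of the moment at which its call begins.
- ctrl.sign_off(): hands the job in, once; it reports no verdict.
The state is a dict: "t": time; "qpos": joint angles; "joint_velocities": joint speeds; "joint_efforts": joint torques, N m; "tool_pos": TCP position; "eef_rot": TCP orientation; "ft_force": force on the tool from outside, world axes, zero at the start; "torque": the same for the moment, N m; "grip_width": finger opening in mm.
Only numpy, scipy, OpenCV 4.12 (cv2) and the standard library are available. Lean on these libraries where they do the work, as an engineer would, in place of code of your own. Each camera call takes 0.05 s, during which the arm holds its last target. There are 200 camera calls.

## Working session

There is one attempt and no reset: what is moved stays moved. The work goes in short steps, Python scripts to look and compute and a tool call to move; the robot and the scene stay as the last step left them, time stands still between calls to the robot, and variables do not carry over. Pictures are saved under pics/ and viewed, about 8 in all and at most 12, crops included, and the job is handed in when it is done.

Besides the shell and the picture viewer there is one more tool, called after "Emit:" by a JSON object that holds its "name" and its "arguments". carry_out: Moves the arm, as the interface text tells. Its arguments: {"type":"object","properties":{"moves":{"type":"array","items":{"type":"array","items":{"type":"array","items":{"type":"number"}}}},"squeeze":{"type":"number"}},"required":["moves"]}

```bash
mkdir -p pics; python3 - <<'E'
from rig import ctrl
import cv2,numpy as np
o=ctrl.get_obs(); print({k:np.round(v,2) for k,v in o.items()})
for n in("top","side"):
    d=ctrl.get_image(n); cv2.imwrite(f"pics/{n}0.png",d["frame"]); np.savez(f"{n}0.npz",**d)
    print(n,{k:d[k] for k in d if k not in("frame","depth")})
E
```

```text
{'t': np.float64(0.0), 'qpos': array([-67.45,  39.53, -11.14,  89.74,   9.01,  51.71, -12.32]), 'joint_velocities': array([ 0.03,  0.01, -0.06, -0.05,  0.01, -0.13,  0.05]), 'joint_efforts': array([-0.000e+00, -5.276e+01, -1.270e+00, -1.534e+01, -5.000e-02,
        1.000e-02,  0.000e+00]), 'tool_pos': array([219.87, 584.36, 237.91]), 'eef_rot': array([ -86.45,   89.89, -107.06]), 'ft_force': array([-0.26,  0.74,  0.22]), 'torque': array([-0.06, -0.03, -0.02]), 'grip_width': np.float64(87.79)}
top {'vertical_fov': 45.16180213482487, 'cx': 320.5779164806088, 'cy': 197.7579110728015, 'pose': array([[-2.59604308e-02,  9.85036219e-01, -1.70381053e-01,
         3.07494904e+02],
       [-9.99368748e-01, -2.97079307e-02, -1.94818878e-02,
         2.25730010e+01],
       [-2.42520336e-02,  1.69767742e-01,  9.85185644e-01,
         1.18161733e+03],
       [ 0.00000000e+00,  0.00000000e+00,  0.00000000e+00,
         1.00000000e+00]])}
side {'vertical_fov': 56.256446465834046, 'cx': 323.0049718709027, 'cy': 201.4771455392425, 'pose': array([[ 7.07840227e-01,  4.59838720e-01, -5.36200116e-01,
        -3.12411170e+01],
       [-7.06273506e-01,  4.48016684e-01, -5.48141210e-01,
        -5.26175881e+02],
       [-1.18299543e-02,  7.66700334e-01,  6.41896137e-01,
         6.86978523e+02],
       [ 0.00000000e+00,  0.00000000e+00,  0.00000000e+00,
         1.00000000e+00]])}
```

View pics/top0.png

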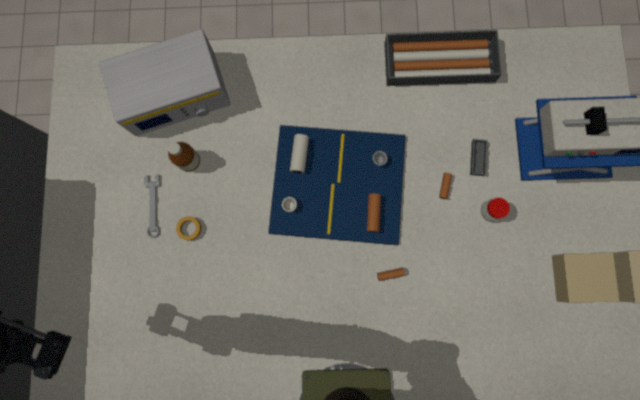

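The top view shows the white tube at (300,153) in the far lane, left of its line (341,158). The big tan tube is at (374,213) in the near lane, right of its line (332,208). There are three tan candidates: (374,213), (446,185) and (391,274). The one at (374,213) is the largest and the only one on the mat, so it is the one meant. I'll confirm that in a crop and measure.

```bash
cat > h.py <<'E'
import numpy as np,cv2
def cloud(d):
    f=200/np.tan(np.radians(d["vertical_fov"])/2); Z=d["depth"].astype(float)
    v,u=np.mgrid[:400,:640]
    P=np.stack([(u-d["cx"])/f*Z,-(v-d["cy"])/f*Z,-Z],-1); T=d["pose"]
    return P@T[:3,:3].T+T[:3,3]
def ray(d,uv,z):
    f=200/np.tan(np.radians(d["vertical_fov"])/2); uv=np.atleast_2d(uv).astype(float)
    D=np.stack([(uv[:,0]-d["cx"])/f,-(uv[:,1]-d["cy"])/f,-np.ones(len(uv))],-1)@d["pose"][:3,:3].T
    c=d["pose"][:3,3]; return c+D*((z-c[2])/D[:,2])[:,None]
def rect(P):
    (c,s,a)=cv2.minAreaRect(P[:,:2].astype(np.float32))
    if s[0]<s[1]: s=s[::-1];a+=90
    return np.round(c,1),np.round(s,1),round((a+90)%180-90,1)
def masks(fr):
    h=cv2.cvtColor(fr,cv2.COLOR_BGR2HSV); H,S,V=[h[...,i] for i in range(3)]
    return dict(yellow=(H>19)&(H<36)&(S>120)&(V>70),tan=(H<18)&(S>110)&(V>50),white=(S<60)&(V>110),blue=(H>95)&(H<125)&(S>100))
E
python3 - <<'E'
from h import *
for n in("top","side"):
    d=dict(np.load(n+"0.npz")); C=cloud(d); M=masks(d["frame"])
    onmat=(C[...,0]>430)&(C[...,0]<800)&(C[...,1]>-250)&(C[...,1]<220)&(C[...,2]>-10)
    for k,m in M.items():
        nl,L,st,_=cv2.connectedComponentsWithStats((m&onmat).astype(np.uint8))
        for i in range(1,nl):
            if 60<st[i,4]<(99999 if k=='blue' else 3000):
                q=L==i; zz={'yellow':12,'blue':12}.get(k)
                P=C[q]
                R=rect(ray(d,np.argwhere(q)[:,::-1],zz)) if zz else rect(P)
                print(n,k,st[i],"med",np.round(np.median(P,0),1),"zmax",np.round(np.percentile(P[:,2],95),1),R)
t=cv2.imread("pics/top0.png")[110:290,255:515]; s=cv2.imread("pics/side0.png")
t=cv2.resize(t,None,fx=3,fy=3,interpolation=cv2.INTER_CUBIC); cv2.imwrite("pics/crop0.png",t)
E
```

```text
top yellow [338 134   6  48 136] med [610.4  -6.4  12.8] zmax 15.8 (array([611. ,  -6.7]), array([121.7,   7.1]), -6.8)
top yellow [328 184   6  47 133] med [487.5  21.4  12.4] zmax 16.0 (array([486.4,  21.9]), array([115.1,   7.2]), -6.7)
top tan [367 194  14  34 399] med [469.4 -80.8  39.4] zmax 44.2 (array([470.4, -81.7]), array([81.7, 29.8]), -7.0)
top white [290 134  17  36 429] med [619.2  96.7  45.7] zmax 50.3 (array([620.4,  96.9]), array([91.2, 30.4]), -8.8)
top white [282 197  14  14  92] med [495.7 118.5  27.3] zmax 37.9 (array([494.3, 121.2]), array([32.6, 30.7]), 43.1)
top blue [  269   126   136   106 10452] med [550.7   4.7  12. ] zmax 15.8 (array([546.9,   2.4]), array([314.9, 269.1]), 83.5)
side yellow [339 190  33  18  90] med [605.3  -4.2  11.7] zmax 13.4 (array([606.8,  -4.7]), array([121.1,   9.2]), -6.5)
side yellow [300 205  35  19  95] med [485.1  23.7  11.7] zmax 13.6 (array([485.5,  23.6]), array([111.6,   9.2]), -6.4)
side tan [327 220  31  24 329] med [468.2 -88.6  38. ] zmax 42.0 (array([472.6, -73.8]), array([82.6, 46.9]), -5.8)
side blue [ 267  172  148   87 5412] med [542.8 -20.6  11.3] zmax 13.4 (array([5.444e+02, 4.000e-01]), array([320.6, 266.4]), 83.7)
```

View pics/crop0.png

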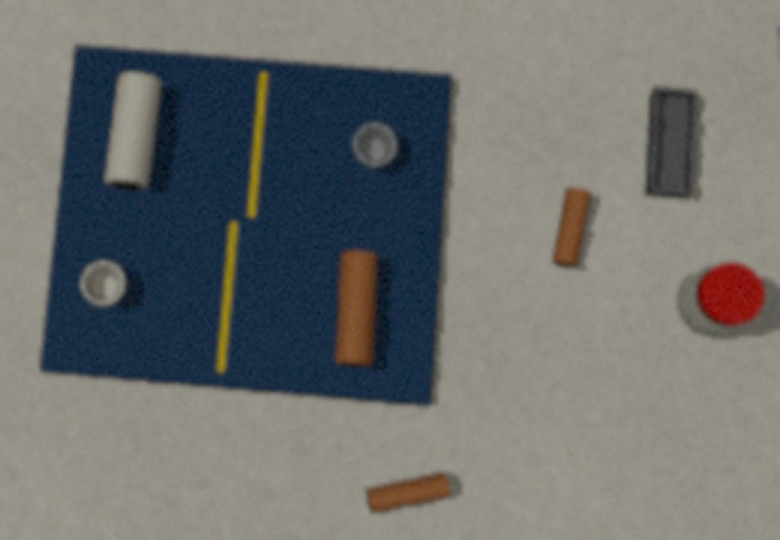

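View pics/side0.png

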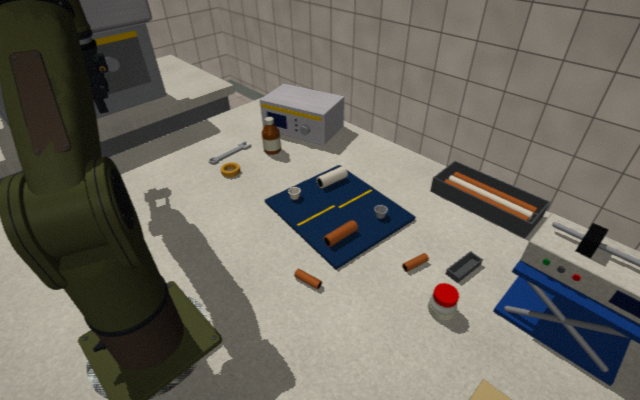

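Confirmed: the tan tube on the mat is clearly the largest. The two loose ones at (446,185) and (391,274) are short and thin. With the gripper shut and its y axis along the lane, the fingertips form a flat plate about 35 mm long, so I can roll each tube in strokes. Next I'll work out the approach to the white tube.

```bash
cat >> h.py <<'E'
from scipy.spatial.transform import Rotation as Ro
def rows(p,yaw=-6.6,obs=None):
    """shift (cm, tool axes) and rotvec to reach TCP p, tool down, tool y along the lane of this yaw"""
    from rig import ctrl
    o=ctrl.get_obs(); R=Ro.from_euler('xyz',o["eef_rot"],degrees=True)
    a=np.radians(yaw); best=None
    for s in(1,-1):
        x=np.array([0,0,-1.]); y=s*np.array([-np.sin(a),np.cos(a),0])
        T=Ro.from_matrix(np.stack([x,y,np.cross(x,y)],1)); r=(R.inv()*T).as_rotvec()
        if best is None or np.linalg.norm(r)<np.linalg.norm(best): best=r
    print("t",round(float(o["t"]),2),"tcp",np.round(o["tool_pos"],1),"F",np.round(o["ft_force"],2),"grip",round(float(o["grip_width"]),1))
    print("shift cm",np.round(R.inv().apply(np.array(p)-o["tool_pos"])/10,2),"turn",np.round(best,3),"deg",np.round(np.degrees(np.linalg.norm(best)),1))
    print("tool axes:\n",np.round(R.as_matrix(),3))
E
python3 -c "
from h import *
rows([621.6,111,120])"
```

```text
t 0.1 tcp [219.9 584.4 238. ] F [-0.24  0.41  0.18] grip 87.8
shift cm [ 11.86 -30.16  54.26] turn [-0.244 -0.     0.002] deg 14.0
tool axes:
 [[-0.     0.352  0.936]
 [-0.002  0.936 -0.352]
 [-1.    -0.002  0.   ]]
```

Emit:
{"name": "carry_out", "arguments": {"moves": [[[0, -3, 5.4, -0.05, 0, 0, 1], [0, -6, 10.8, -0.1, 0, 0, 1], [0, -9, 16.2, -0.15, 0, 0, 1], [0, -12, 21.6, -0.2, 0, 0, 1], [0, -15, 27, -0.244, 0, 0, 1], [0, -18, 32.4, -0.244, 0, 0, 1], [0, -21, 37.8, -0.244, 0, 0, 1], [0, -24, 43.2, -0.244, 0, 0, 1], [0, -27, 48.6, -0.244, 0, 0, 1], [0, -30.2, 54.3, -0.244, 0, 0, 1], [0, -30.2, 54.3, -0.244, 0, 0, 1], [0, -30.2, 54.3, -0.244, 0, 0, 1]]], "squeeze": 5}}

```text
t: 1.1
tool_pos: [544.0, 201.4, 238.2]
eef_rot: [-114.2, 89.9, -120.8]
ft_force: [0.3, 0.2, 0.3]
grip_width: 9.9
```

```bash
python3 -c "
from h import *
rows([621.6,111,90])"
```

```text
t 1.1 tcp [544.  201.4 238.2] F [0.34 0.17 0.29] grip 9.9
shift cm [14.83 -8.06  8.76] turn [-0.001 -0.001  0.002] deg 0.1
tool axes:
 [[-0.001  0.116  0.993]
 [-0.002  0.993 -0.116]
 [-1.    -0.002 -0.001]]
```

Emit:
{"name": "carry_out", "arguments": {"moves": [[[2, -2.7, 3, 0, 0, 0, 1], [4, -5.4, 6, 0, 0, 0, 1], [6.5, -8.1, 8.8, 0, 0, 0, 1], [10, -8.1, 8.8, 0, 0, 0, 1], [13, -8.1, 8.8, 0, 0, 0, 1], [14.8, -8.1, 8.8, 0, 0, 0, 1], [14.8, -8.1, 8.8, 0, 0, 0, 1], [14.8, -8.1, 8.8, 0, 0, 0, 1]]]}}

```text
t: 1.77
tool_pos: [621.1, 110.5, 89.4]
eef_rot: [-140.6, 89.8, -147.2]
ft_force: [0.1, 1.4, 0.4]
grip_width: 0.2
```

```bash
python3 - <<'E'
from h import *
from rig import ctrl
rows([621.6,111,50])
d=ctrl.get_image("wrist"); np.savez("w0.npz",**d); print(np.round(d["pose"],2),d["vertical_fov"])
cv2.imwrite("pics/w0.png",d["frame"])
E
```

```text
t 1.77 tcp [621.1 110.5  89.4] F [0.09 1.37 0.36] grip 0.2
shift cm [3.94 0.06 0.05] turn [-0.    -0.003  0.003] deg 0.2
tool axes:
 [[-0.004  0.115  0.993]
 [-0.002  0.993 -0.115]
 [-1.    -0.003 -0.003]]
[[ 1.2000e-01 -9.6000e-01 -2.7000e-01  5.5117e+02]
 [ 9.9000e-01  1.1000e-01  3.0000e-02  1.1992e+02]
 [-0.0000e+00 -2.7000e-01  9.6000e-01  2.3532e+02]
 [ 0.0000e+00  0.0000e+00  0.0000e+00  1.0000e+00]] 62.05412280083906
```

View pics/w0.png

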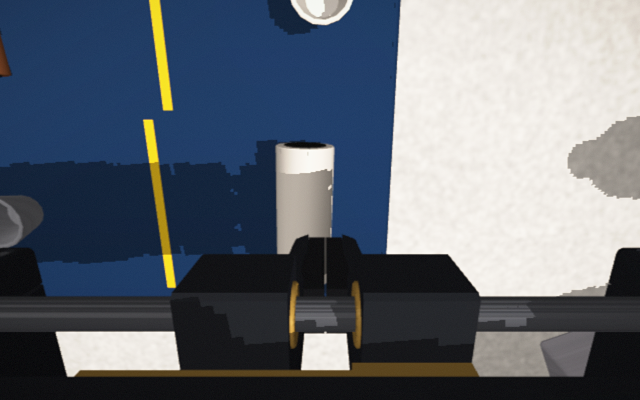

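The wrist view shows the shut fingers at (325,245) over the white tube (305,200). The far line runs from (148,120) to (170,287). I'll measure the tip shape, the tube and the line from this picture.

```bash
cat >> h.py <<'E'
def linefit(P):
    c=P.mean(0)[:2]; v=cv2.fitLine(P[:,:2].astype(np.float32),cv2.DIST_HUBER,0,.01,.01).ravel()
    if v[0]<0: v=-v
    return v[2:],np.degrees(np.arctan2(v[1],v[0]))
E
python3 - <<'E'
from h import *
d=dict(np.load("w0.npz")); C=cloud(d); M=masks(d["frame"])
tcp=np.array([621.1,110.5,89.4]); R=np.array([[-.004,.115,.993],[-.002,.993,-.115],[-1,-.003,-.003]])
T=(C-tcp)@R
q=np.zeros((400,640),bool); q[225:330,270:380]=True; q&=(T[...,0]>-40)&(T[...,0]<8)
for x0 in range(-40,8,4):
    P=T[q&(T[...,0]>=x0)&(T[...,0]<x0+4)]
    if len(P)>3: print("x",x0,len(P),"y",np.round(np.percentile(P[:,1],[1,99]),1),"z",np.round(np.percentile(P[:,2],[1,99]),1))
# lines
nl,L,st,_=cv2.connectedComponentsWithStats(M["yellow"].astype(np.uint8))
for i in range(1,nl):
    if st[i,4]>300:
        P=ray(d,np.argwhere(L==i)[:,::-1],12); print("line",st[i],linefit(P),rect(P),"zmed",np.median(C[L==i][:,2]))
# tube by cloud height
b=(C[...,2]>36)&(C[...,2]<56)&(np.abs(C[...,0]-620)<60)&(np.abs(C[...,1]-97)<30)&(T[...,0]>10)
P=C[b]; print("tube",len(P),P.min(0),P.max(0)); 
for x0 in range(590,670,10):
    s=P[(P[:,0]>x0)&(P[:,0]<x0+10)]
    if len(s)>20: print(x0,len(s),"y",np.percentile(s[:,1],[2,50,98]).round(1),"z98",np.percentile(s[:,2],98).round(1))
E
```

```text
x -40 305 y [-9.4 11. ] z [-10.9  -8.2]
x -36 255 y [-9.8 11.4] z [-11.   -8.2]
x -32 259 y [-10.1  11.8] z [-11.   -8.2]
x -28 282 y [-10.8  12.2] z [-10.8  -4. ]
x -24 329 y [-11.3  13. ] z [-11.    0.1]
x -20 309 y [-13.5  15.4] z [-11.   -0.8]
x -16 248 y [-13.4  15.1] z [-10.9  -8.4]
x -12 243 y [-13.   14.7] z [-10.8  -8.3]
x -8 194 y [-12.5  14.3] z [-10.7  -8.4]
x -4 153 y [-10.3  12.4] z [-10.7  -8.4]
x 0 30 y [-7.9  9.5] z [-10.   -8.4]
line [ 149    0   24  111 1156] (array([511.32864,  21.0757 ], dtype=float32), np.float32(-6.6547155)) (array([512.7,  20.9]), array([63.8,  6.5]), -6.7) zmed 12.142272687542473
line [ 143  120   33  168 1570] (array([606.00696  ,  -4.0179424], dtype=float32), np.float32(-6.6800003)) (array([610.4,  -4.5]), array([123.5,   6.6]), -6.7) zmed 12.175623481125157
tube 5142 [572.83334709  78.35758773  36.00540407] [665.7152171  120.06912556  49.63096503]
590 886 y [ 85.5 101.7 117.1] z98 48.2
600 858 y [ 83.9 100.3 115.5] z98 48.2
610 816 y [ 82.7  99.  114.2] z98 48.1
620 731 y [ 81.2  97.5 112.8] z98 48.1
630 234 y [ 79.2  85.4 111.8] z98 46.9
640 35 y [ 78.5 108.2 109.2] z98 41.3
650 27 y [106.3 107.2 108. ] z98 40.9
```

The fingertip's flat is about ±9 mm in tool y, with chamfers beyond that, so I'll use strokes of about ±8 mm. That rolls the tube about 16 mm per stroke. The tube sits 102.7 mm from the line and is turned about 1.3° from it. Descending now.

Emit:
{"name": "carry_out", "arguments": {"moves": [[[1.5, -0.5, 0, 0, 0, 0, 1], [3, -0.5, 0, 0, 0, 0, 1], [3.9, -0.5, 0, 0, 0, 0, 1], [4.05, -0.5, 0, 0, 0, 0, 1], [4.1, -0.5, 0, 0, 0, 0, 1], [4.15, -0.5, 0, 0, 0, 0, 1], [4.15, -0.5, 0, 0, 0, 0, 1], [4.15, -0.5, 0, 0, 0, 0, 1]]]}}

```text
t: 2.48
tool_pos: [622.2, 106.3, 50.2]
eef_rot: [-44.9, 89.9, -51.5]
ft_force: [-0.3, -0.0, 1.0]
grip_width: 0.4
```

Emit:
{"name": "carry_out", "arguments": {"moves": [[[0.1, 0, 0, 0, 0, 0, 1], [0.1, 0, 0, 0, 0, 0, 1], [0.2, 0, 0, 0, 0, 0, 1], [0.2, 0, 0, 0, 0, 0, 1]]]}}

```text
t: 2.82
tool_pos: [622.5, 106.4, 48.4]
eef_rot: [-23.9, 89.9, -30.5]
ft_force: [-0.3, 0.8, 2.0]
grip_width: 0.9
```

```bash
python3 -c "
from h import *
rows([622,97,48])"
```

```text
t 2.82 tcp [622.5 106.4  48.4] F [-0.26  0.76  2.02] grip 0.9
shift cm [ 0.04 -0.94  0.06] turn [-0.     0.001  0.001] deg 0.1
tool axes:
 [[ 0.001  0.115  0.993]
 [-0.001  0.993 -0.115]
 [-1.    -0.001  0.001]]
```

Emit:
{"name": "carry_out", "arguments": {"moves": [[[0.1, -0.4, 0, 0, 0, 0, 1], [0.1, -0.8, 0, 0, 0, 0, 1], [0.1, -1.3, 0, 0, 0, 0, 1], [0.1, -1.8, 0, 0, 0, 0, 1], [0.1, -2.3, 0, 0, 0, 0, 1], [0.1, -2.8, 0, 0, 0, 0, 1], [0.1, -3.2, 0, 0, 0, 0, 1], [0.1, -3.2, 0, 0, 0, 0, 1]]], "squeeze": 20}}

```text
t: 3.48
tool_pos: [617.9, 73.5, 48.3]
eef_rot: [-84.6, 89.9, -91.3]
ft_force: [-3.0, 0.2, 8.6]
grip_width: 0.4
```

```bash
cat >> h.py <<'E'
def tube(cx,cy,ztop,save=None):
    """tube and line from the wrist camera near (cx,cy); tip masked out"""
    from rig import ctrl
    d=ctrl.get_image("wrist"); o=ctrl.get_obs(); C=cloud(d)
    if save: cv2.imwrite(save,d["frame"])
    R=Ro.from_euler('xyz',o["eef_rot"],degrees=True).as_matrix(); T=(C-o["tool_pos"])@R
    tip=(T[...,0]<6)&(T[...,2]>-13)&(abs(T[...,1])<25)
    print("tcp",np.round(o["tool_pos"],1),"F",np.round(o["ft_force"],2))
    nl,L,st,_=cv2.connectedComponentsWithStats(masks(d["frame"])["yellow"].astype(np.uint8))
    for i in range(1,nl):
        if st[i,4]>150: P=ray(d,np.argwhere(L==i)[:,::-1],12); c,a=linefit(P); print("line pt",np.round(c,1),"ang",round(float(a),2),rect(P))
    b=(C[...,2]>ztop-14)&(C[...,2]<ztop+6)&(abs(C[...,0]-cx)<70)&(abs(C[...,1]-cy)<35)&~tip&(T[...,2]<-13)
    nl,L,st,_=cv2.connectedComponentsWithStats(b.astype(np.uint8)); b=L==1+np.argmax(st[1:,4]); P=C[b]
    m=[]
    for x0 in np.arange(P[:,0].min()+3,P[:,0].max(),5):
        s=P[(P[:,0]>=x0)&(P[:,0]<x0+5)]
        if len(s)>40: m.append((x0+2.5,np.percentile(s[:,1],[3,97]).mean()))
    m=np.array(m); k=np.polyfit(m[:,0],m[:,1],1)
    print("tube n",len(P),"x0",P[:,0].min().round(1),"ang",np.degrees(np.arctan(k[0])).round(2),"y at",cx,np.polyval(k,cx).round(1),"res",np.std(m[:,1]-np.polyval(k,m[:,0])).round(2), "slices",len(m))
E
python3 -c "
from h import *
tube(619,82,48)"
```

```text
tcp [618.   74.1  48.3] F [-3.13  0.95  9.29]
line pt [517.5  20.3] ang -6.69 (array([518.5,  20.2]), array([51.4,  6.4]), -6.7)
line pt [588.3  -2.1] ang -6.99 (array([592.3,  -2.4]), array([87.9,  6.6]), -6.8)
tube n 5059 x0 570.3 ang -5.89 y at 619 82.2 res 0.4 slices 7
```

The white tube rolled 16.1 mm for a 32.5 mm fingertip stroke, so it isn't slipping. I'll repeat that in full cycles of lift, back, down and stroke.

Emit:
{"name": "carry_out", "arguments": {"moves": [[[-0.3, 0, 0, 0, 0, 0, 1], [-0.8, 0.3, 0, 0, 0, 0, 1], [-0.8, 1.6, 0, 0, 0, 0, 1], [-0.3, 1.6, 0, 0, 0, 0, 1], [0.03, 1.6, 0, 0, 0, 0, 1], [0.05, 1.6, 0, 0, 0, 0, 1], [0.05, 1.1, 0, 0, 0, 0, 1], [0.05, 0.5, 0, 0, 0, 0, 1], [0.05, -0.1, 0, 0, 0, 0, 1], [0.05, -0.7, 0, 0, 0, 0, 1], [0.05, -1.3, 0, 0, 0, 0, 1], [0.05, -1.6, 0, 0, 0, 0, 1]]]}}

```text
t: 4.53
tool_pos: [615.2, 57.7, 48.3]
eef_rot: [-120.1, 89.9, -126.7]
ft_force: [-3.3, 0.8, 9.9]
grip_width: 0.5
```

```bash
python3 -c "
from h import *
tube(617,66,48)"
```

```text
tcp [615.1  57.1  48.3] F [-3.67 -0.78 10.06]
line pt [517.1  20.4] ang -6.71 (array([518.2,  20.2]), array([52.4,  6.4]), -6.7)
line pt [584.6  -1.6] ang -6.68 (array([586.6,  -1.8]), array([76.2,  6.4]), -6.7)
tube n 5018 x0 567.9 ang -4.52 y at 617 65.7 res 0.72 slices 7
```

```bash
python3 - <<'E'
from h import *
from rig import ctrl
d=ctrl.get_image("wrist"); C=cloud(d); np.savez("w1.npz",**d)
cv2.imwrite("pics/w1.png",cv2.resize(d["frame"][90:320,90:450],None,fx=2,fy=2))
E
```

```text
(no output)
```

View pics/w1.png

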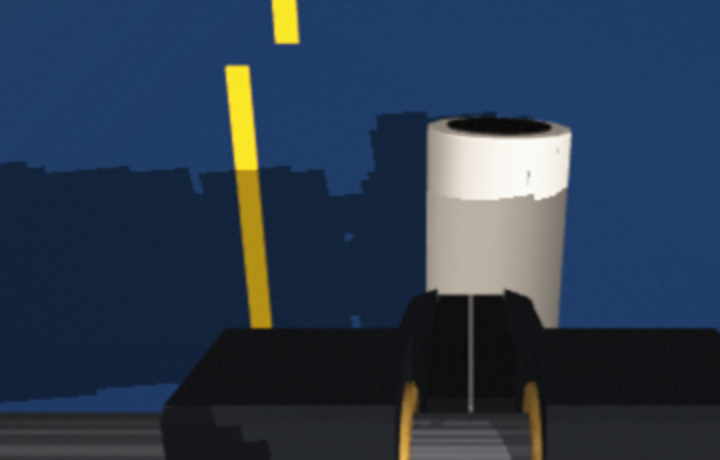

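The tube (crop edges 427–570) is lying straight, with the tip on its top at (470,295). The slice-based angle looks unreliable, so I'll use silhouette midlines instead.

```bash
cat >> h.py <<'E'
def axis(d,kind,seed,zax,vr):
    """tube axis from silhouette midpoints between image rows vr; compares with the nearest yellow line"""
    h=cv2.cvtColor(d["frame"],cv2.COLOR_BGR2HSV); H,S=h[...,0],h[...,1]
    M=masks(d["frame"]); m=((S<75)&(h[...,2]>70)) if kind=="white" else M["tan"]
    mid=[]
    for v in range(*vr):
        r=np.flatnonzero(~m[v]); u=seed
        l=r[r<u].max(initial=-1); q=r[r>u].min(initial=640)
        if 25<q-l<110: mid.append(((l+q)/2,v,q-l))
    mid=np.array(mid); w=np.median(mid[:,2]); mid=mid[abs(mid[:,2]-w)<.25*w]
    P=ray(d,mid[:,:2],zax); c,a=linefit(P)
    nl,L,st,_=cv2.connectedComponentsWithStats(M["yellow"].astype(np.uint8))
    out=[]
    for i in range(1,nl):
        if st[i,4]>100:
            lc,la=linefit(ray(d,np.argwhere(L==i)[:,::-1],12)); n=np.array([-np.sin(np.radians(la)),np.cos(np.radians(la))])
            out.append((np.round(lc,1),round(float(la),2)))
    print("rows",len(mid),"axis pt",np.round(c,1),"ang",round(float(a),2),"y at x=615 / 475:",np.round(c[1]+np.tan(np.radians(a))*(np.array([615,475])-c[0]),1),"lines",out)
E
python3 - <<'E'
from h import *
axis(dict(np.load("w0.npz")),"white",305,30,(150,235))
axis(dict(np.load("w1.npz")),"white",336,30,(158,234))
E
```

```text
rows 85 axis pt [612.   98.7] ang -8.29 y at x=615 / 475: [ 98.3 118.7] lines [(array([511.3,  21.1], dtype=float32), -6.65), (array([606.,  -4.], dtype=float32), -6.68), (array([708. ,  75.1], dtype=float32), -9.89)]
rows 76 axis pt [593.4  67. ] ang -8.2 y at x=615 / 475: [63.9 84.1] lines [(array([517. ,  20.3], dtype=float32), -6.68), (array([584.5,  -1.6], dtype=float32), -6.7), (array([674.3,  29.9], dtype=float32), -8.52)]
```

The axis is steady at -8.2° against the line's -6.7°, so the tube rolls without twisting. About 68.6 mm remain. I'll continue with lighter pressure.

Emit:
{"name": "carry_out", "arguments": {"moves": [[[-0.3, 0, 0, 0, 0, 0, 1], [-0.8, 0.3, 0, 0, 0, 0, 1], [-0.8, 1.45, 0, 0, 0, 0, 1], [-0.3, 1.45, 0, 0, 0, 0, 1], [0.0, 1.45, 0, 0, 0, 0, 1], [0.02, 1.45, 0, 0, 0, 0, 1], [0.02, 0.9, 0, 0, 0, 0, 1], [0.02, 0.3, 0, 0, 0, 0, 1], [0.02, -0.3, 0, 0, 0, 0, 1], [0.02, -0.9, 0, 0, 0, 0, 1], [0.02, -1.5, 0, 0, 0, 0, 1], [0.02, -1.8, 0, 0, 0, 0, 1]]]}}

```text
t: 5.63
tool_pos: [612.1, 39.1, 48.3]
eef_rot: [-132.2, 89.7, -138.9]
ft_force: [-2.9, 0.4, 8.8]
grip_width: 0.5
```

Emit:
{"name": "carry_out", "arguments": {"moves": [[[-0.3, 0, 0, 0, 0, 0, 1], [-0.8, 0.3, 0, 0, 0, 0, 1], [-0.8, 1.6, 0, 0, 0, 0, 1], [-0.3, 1.6, 0, 0, 0, 0, 1], [0.0, 1.6, 0, 0, 0, 0, 1], [0.02, 1.6, 0, 0, 0, 0, 1], [0.02, 1.1, 0, 0, 0, 0, 1], [0.02, 0.5, 0, 0, 0, 0, 1], [0.02, -0.1, 0, 0, 0, 0, 1], [0.02, -0.7, 0, 0, 0, 0, 1], [0.02, -1.3, 0, 0, 0, 0, 1], [0.02, -1.6, 0, 0, 0, 0, 1]]]}}

```text
t: 6.63
tool_pos: [609.3, 22.5, 48.4]
eef_rot: [-136.6, 89.6, -143.3]
ft_force: [-3.0, 0.7, 7.8]
grip_width: 0.8
```

```bash
cat > w.py <<'E'
import sys
from h import *
from rig import ctrl
k=sys.argv[1]; d=ctrl.get_image("wrist"); o=ctrl.get_obs(); np.savez("w.npz",**d)
print("tcp",np.round(o["tool_pos"],1),"F",np.round(o["ft_force"],1),"t",o["t"])
C=cloud(d); R=Ro.from_euler('xyz',o["eef_rot"],degrees=True).as_matrix(); T=(C-o["tool_pos"])@R
M=masks(d["frame"]); hv=cv2.cvtColor(d["frame"],cv2.COLOR_BGR2HSV)
m=((hv[...,1]<75)&(hv[...,2]>70)) if k=="white" else M["tan"]
m=m&(T[...,2]<-13)&(T[...,0]<60)&(abs(T[...,1])<60)&(C[...,2]>20)
nl,L,st,ce=cv2.connectedComponentsWithStats(m.astype(np.uint8)); i=1+np.argmax(st[1:,4]); x,y,w,h,_=st[i]
print("bbox",st[i]); axis(d,k,int(x+w/2),30 if k=="white" else 27,(y+12,y+h-4))
E
python3 w.py white
```

```text
tcp [609.2  21.8  48.4] F [-3.3  0.3  9.5] t 6.6833
bbox [ 300  151   73   79 4908]
rows 63 axis pt [585.1  31.4] ang -8.26 y at x=615 / 475: [27.1 47.4] lines [(array([516. ,  20.5], dtype=float32), -6.54), (array([583.8,  -1.5], dtype=float32), -6.63), (array([667.5,  -5. ], dtype=float32), -10.33)]
```

Emit:
{"name": "carry_out", "arguments": {"moves": [[[-0.3, 0, 0, 0, 0, 0, 1], [-0.8, 0.3, 0, 0, 0, 0, 1], [-0.8, 1.35, 0, 0, 0, 0, 1], [-0.3, 1.35, 0, 0, 0, 0, 1], [0.0, 1.35, 0, 0, 0, 0, 1], [0.02, 1.35, 0, 0, 0, 0, 1], [0.02, 0.8, 0, 0, 0, 0, 1], [0.02, 0.3, 0, 0, 0, 0, 1], [0.02, -0.3, 0, 0, 0, 0, 1], [0.02, -0.9, 0, 0, 0, 0, 1], [0.02, -1.5, 0, 0, 0, 0, 1], [0.02, -1.8, 0, 0, 0, 0, 1]]]}}

```text
t: 7.68
tool_pos: [606.2, 3.3, 48.4]
eef_rot: [-136.4, 89.5, -143.2]
ft_force: [-3.1, 0.6, 7.7]
grip_width: -0.1
```

```bash
python3 w.py white
```

```text
tcp [606.1   2.6  48.4] F [-3.3  0.2  9.1] t 7.7333
bbox [ 304  153   72   77 4825]
rows 61 axis pt [582.8  14. ] ang -8.12 y at x=615 / 475: [ 9.4 29.3] lines [(array([515.7,  20.6], dtype=float32), -6.77), (array([555.1,   1.9], dtype=float32), -7.62), (array([667.2, -24.5], dtype=float32), -9.5)]
```

Emit:
{"name": "carry_out", "arguments": {"moves": [[[-0.3, 0, 0, 0, 0, 0, 1], [-0.8, 0.3, 0, 0, 0, 0, 1], [-0.8, 1.5, 0, 0, 0, 0, 1], [-0.3, 1.5, 0, 0, 0, 0, 1], [0.0, 1.5, 0, 0, 0, 0, 1], [0.02, 1.5, 0, 0, 0, 0, 1], [0.02, 1.1, 0, 0, 0, 0, 1], [0.02, 0.6, 0, 0, 0, 0, 1], [0.02, 0.1, 0, 0, 0, 0, 1], [0.02, -0.4, 0, 0, 0, 0, 1], [0.02, -0.9, 0, 0, 0, 0, 1], [0.02, -1.15, 0, 0, 0, 0, 1]]]}}

```text
t: 8.73
tool_pos: [604.0, -9.4, 48.4]
eef_rot: [-135.7, 89.4, -142.5]
ft_force: [-3.5, 0.8, 7.8]
grip_width: 0.4
```

```bash
python3 w.py white; python3 -c "
from h import *
cv2.imwrite('pics/w2.png',np.load('w.npz')['frame'])"
```

```text
tcp [604.   -9.9  48.4] F [-2.3 -1.   8.4] t 8.7833
bbox [ 299  153   72   78 4828]
rows 62 axis pt [580.6  -1.2] ang -8.29 y at x=615 / 475: [-6.2 14.2] lines [(array([515.2,  20.6], dtype=float32), -6.64), (array([554.5,   1.9], dtype=float32), -9.49), (array([660.6, -36.5], dtype=float32), -9.12)]
```

View pics/w2.png

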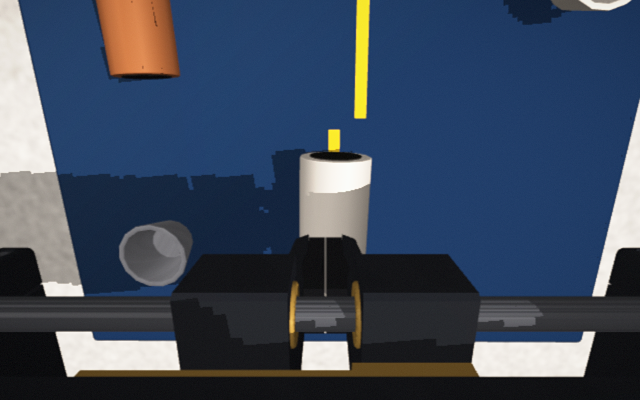

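The yellow line's end (334,140) shows just ahead of the tube's end (335,157), so the tube is on its line, about 0.8 mm past it. I'll nudge back slightly, then lift straight up.

Emit:
{"name": "carry_out", "arguments": {"moves": [[[0, 0.1, 0, 0, 0, 0, 1], [0, 0.17, 0, 0, 0, 0, 1], [0, 0.17, 0, 0, 0, 0, 1], [-0.05, 0.17, 0, 0, 0, 0, 1], [-0.1, 0.17, 0, 0, 0, 0, 1], [-0.2, 0.17, 0, 0, 0, 0, 1], [-0.4, 0.17, 0, 0, 0, 0, 1], [-1, 0.17, 0, 0, 0, 0, 1], [-3, 0.17, 0, 0, 0, 0, 1], [-5, 0.17, 0, 0, 0, 0, 1], [-5, 0.17, 0, 0, 0, 0, 1]]]}}

```text
t: 9.7
tool_pos: [607.0, -7.5, 102.0]
eef_rot: [-105.6, 89.6, -112.5]
ft_force: [0.4, 0.9, 0.0]
grip_width: 0.5
```

```bash
python3 w.py white; python3 -c "
from h import *
rows([467,-93,98])"
```

```text
tcp [606.2  -7.7 100.5] F [-1.1  0.2 -0.2] t 9.75
bbox [ 307  140   47   58 2405]
rows 42 axis pt [583.   -0.7] ang -9.09 y at x=615 / 475: [-5.8 16.6] lines [(array([509.4,  21.3], dtype=float32), -6.64), (array([554.5,   2. ], dtype=float32), -6.77)]
t 9.75 tcp [606.2  -7.7 100.5] F [-1.05  0.21 -0.18] grip 0.5
shift cm [  0.37 -10.12 -12.8 ] turn [-0.004 -0.004  0.007] deg 0.5
tool axes:
 [[-0.005  0.119  0.993]
 [-0.007  0.993 -0.119]
 [-1.    -0.007 -0.004]]
```

White tube is in place: the axis is at y≈-4.0 against the line's -3.9 at x=604. Next is the tan tube.

Emit:
{"name": "carry_out", "arguments": {"moves": [[[0, -2, -2.6, 0, 0, 0, 1], [0, -4, -5.2, 0, 0, 0, 1], [0, -6, -7.8, -0.004, -0.004, 0.007, 1], [0, -8, -10.4, -0.004, -0.004, 0.007, 1], [0.3, -10.1, -12.8, -0.004, -0.004, 0.007, 1], [0.3, -10.1, -12.8, -0.004, -0.004, 0.007, 1], [0.3, -10.1, -12.8, -0.004, -0.004, 0.007, 1]]]}}

```text
t: 10.33
tool_pos: [464.9, -94.1, 98.3]
eef_rot: [-153.8, 89.8, -160.6]
ft_force: [0.6, 0.7, -0.6]
grip_width: 1.0
```

```bash
python3 w.py tan; python3 -c "
from h import *
rows([468,-89,44])
cv2.imwrite('pics/w3.png',np.load('w.npz')['frame'])"
```

```text
tcp [467.1 -92.9  98.4] F [ 0.4  1.  -0.5] t 10.3833
bbox [ 330  146   32   54 1470]
rows 38 axis pt [441.8 -77.2] ang -4.73 y at x=615 / 475: [-91.6 -80. ] lines [(array([478.8,  24.9], dtype=float32), -6.65), (array([ 559.4, -131.4], dtype=float32), -8.86)]
t 10.38 tcp [467.1 -92.9  98.4] F [ 0.38  0.95 -0.49] grip 0.7
shift cm [5.44 0.39 0.05] turn [-0.001  0.    -0.   ] deg 0.1
tool axes:
 [[ 0.     0.116  0.993]
 [ 0.     0.993 -0.116]
 [-1.     0.     0.   ]]
```

View pics/w3.png

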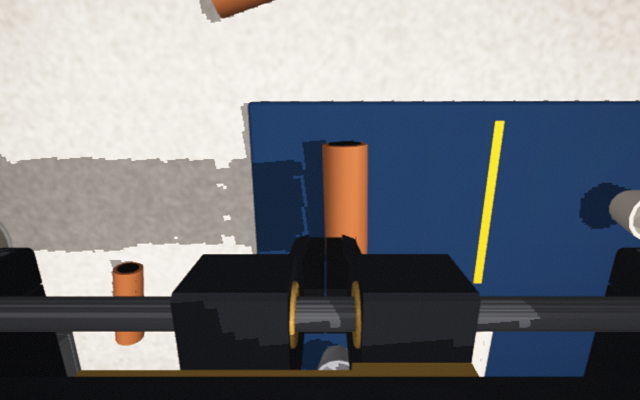

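The wrist view shows the tan tube (346,195) with the tip at (325,240) just behind it on the right-hand side of the mat, and the near line running from (500,122) to (478,282). My tan mask trims the shaded edge, so I'll widen it.

```bash
sed -i 's/else M\["tan"\]/else ((cv2.cvtColor(d["frame"],cv2.COLOR_BGR2HSV)[...,0]<30)\&(cv2.cvtColor(d["frame"],cv2.COLOR_BGR2HSV)[...,1]>60)\&(cv2.cvtColor(d["frame"],cv2.COLOR_BGR2HSV)[...,2]>45))/' h.py w.py; python3 w.py tan; python3 -c "
from h import *
rows([468,-89,44])"
```

```text
tcp [468.1 -92.2  98.5] F [-0.1 -0.2 -0.6] t 10.4333
bbox [  74  362  405   15 3741]
t 10.43 tcp [468.1 -92.2  98.5] F [-0.07 -0.16 -0.63] grip 0.3
shift cm [ 5.45  0.31 -0.05] turn [ 0.     0.001 -0.001] deg 0.1
tool axes:
 [[ 0.001  0.115  0.993]
 [ 0.001  0.993 -0.115]
 [-1.     0.001  0.001]]Traceback (most recent call last):
  File "w.py", line 11, in <module>
    print("bbox",st[i]); axis(d,k,int(x+w/2),30 if k=="white" else 27,(y+12,y+h-4))
                         ~~~~^^^^^^^^^^^^^^^^^^^^^^^^^^^^^^^^^^^^^^^^^^^^^^^^^^^^^^
  File "h.py", line 63, in axis
    mid=np.array(mid); w=np.median(mid[:,2]); mid=mid[abs(mid[:,2]-w)<.25*w]
                                   ~~~^^^^^
IndexError: too many indices for array: array is 1-dimensional, but 2 were indexed
```

```bash
sed -i 's/^nl,L,st,ce/m[236:]=False\nnl,L,st,ce/' w.py; python3 w.py tan
```

```text
tcp [468.5 -91.8  98.6] F [ 0.8 -0.7  0.1] t 10.4833
bbox [ 326  141   32   56 1534]
rows 40 axis pt [442.6 -77.3] ang -4.8 y at x=615 / 475: [-91.8 -80. ] lines [(array([478.5,  25. ], dtype=float32), -6.69)]
```

```bash
python3 -c "
from h import *
d=np.load('w.npz'); h=cv2.cvtColor(d['frame'],cv2.COLOR_BGR2HSV); C=cloud(d)
for v in (160,190,220): print([tuple(int(a) for a in h[v,u])+(int(C[v,u,2]),) for u in range(310,374,3)])"
```

```text
[(109, 158, 63, 12), (108, 169, 62, 11), (107, 174, 63, 11), (7, 128, 82, 29), (11, 174, 116, 34), (11, 171, 140, 37), (11, 174, 161, 38), (11, 173, 180, 38), (11, 174, 192, 40), (12, 170, 203, 41), (12, 166, 212, 41), (12, 166, 219, 41), (12, 167, 220, 40), (12, 164, 224, 39), (12, 164, 226, 39), (12, 168, 217, 39), (12, 169, 208, 37), (11, 174, 163, 33), (154, 47, 93, 11), (108, 170, 108, 11), (108, 174, 107, 11), (107, 168, 108, 11)]
[(107, 177, 62, 10), (107, 163, 61, 11), (108, 167, 61, 12), (113, 97, 58, 11), (11, 175, 115, 33), (11, 172, 139, 36), (11, 175, 160, 38), (11, 173, 180, 40), (11, 169, 193, 40), (12, 169, 202, 40), (12, 172, 211, 40), (12, 169, 217, 41), (12, 168, 220, 41), (12, 164, 225, 40), (12, 164, 224, 41), (12, 168, 215, 38), (11, 170, 204, 37), (12, 174, 191, 244), (120, 68, 97, 11), (109, 166, 109, 11), (108, 168, 106, 12), (108, 168, 106, 12)]
[(109, 162, 63, 11), (109, 170, 60, 10), (109, 179, 60, 11), (109, 176, 61, 12), (11, 176, 113, 32), (11, 173, 137, 36), (11, 173, 161, 37), (11, 171, 180, 40), (11, 171, 194, 40), (11, 171, 204, 41), (12, 168, 210, 40), (12, 169, 217, 42), (12, 168, 221, 40), (12, 166, 224, 40), (12, 169, 220, 39), (11, 169, 213, 39), (12, 173, 202, 36), (11, 173, 187, 33), (117, 73, 94, 12), (107, 177, 105, 11), (107, 169, 107, 11), (107, 169, 107, 11)]
```

```bash
sed -i 's/axis(d,k,int(x+w\/2).*/axis(d,k,int(x+w\/2),30 if k=="white" else 27,(y+12,234))/' w.py; python3 w.py tan
```

```text
tcp [468.5 -91.8  98.6] F [-0.3 -0.5  0.6] t 10.5333
bbox [ 324  140   33   57 1518]
rows 82 axis pt [466.1 -79.3] ang -5.12 y at x=615 / 475: [-92.7 -80.1] lines [(array([478.5,  25. ], dtype=float32), -6.68)]
```

Emit:
{"name": "carry_out", "arguments": {"moves": [[[2, 0.3, 0.1, 0, 0, 0, 1], [4, 0.3, 0.1, 0, 0, 0, 1], [5.2, 0.3, 0.1, 0, 0, 0, 1], [5.4, 0.3, 0.1, 0, 0, 0, 1], [5.5, 0.3, 0.1, 0, 0, 0, 1], [5.5, 0.3, 0.1, 0, 0, 0, 1], [5.55, 0.3, 0.1, 0, 0, 0, 1], [5.55, 0.3, 0.1, 0, 0, 0, 1]]]}}

```text
t: 11.2
tool_pos: [470.5, -88.9, 43.7]
eef_rot: [19.3, 89.8, 12.7]
ft_force: [0.3, -0.5, -0.6]
grip_width: 0.3
```

Emit:
{"name": "carry_out", "arguments": {"moves": [[[0.05, 0, 0, 0, 0, 0, 1], [0.1, 0, 0, 0, 0, 0, 1], [0.15, 0, 0, 0, 0, 0, 1], [0.15, 0, 0, 0, 0, 0, 1]]]}}

```text
t: 11.53
tool_pos: [470.8, -88.9, 42.4]
eef_rot: [17.2, 89.8, 10.6]
ft_force: [1.0, -0.2, 2.0]
grip_width: 0.5
```

Contact at z=42.4. First stroke toward +y.

Emit:
{"name": "carry_out", "arguments": {"moves": [[[0.05, 0.4, 0, 0, 0, 0, 1], [0.06, 0.9, 0, 0, 0, 0, 1], [0.06, 1.4, 0, 0, 0, 0, 1], [0.06, 1.9, 0, 0, 0, 0, 1], [0.06, 2.4, 0, 0, 0, 0, 1], [0.06, 2.9, 0, 0, 0, 0, 1], [0.06, 3.2, 0, 0, 0, 0, 1], [0.06, 3.2, 0, 0, 0, 0, 1]]]}}

```text
t: 12.2
tool_pos: [473.7, -56.1, 42.3]
eef_rot: [23.8, 89.8, 17.3]
ft_force: [-2.3, 0.4, 7.4]
grip_width: 0.5
```

```bash
python3 w.py tan
```

```text
tcp [473.7 -56.4  42.3] F [-1.7  0.5  8.2] t 12.25
bbox [ 275  146   62   84 4631]
rows 76 axis pt [448.  -61.2] ang -5.2 y at x=615 / 475: [-76.4 -63.7] lines [(array([461.9,  27. ], dtype=float32), -6.42), (array([530. , -81.9], dtype=float32), -7.95)]
```

Emit:
{"name": "carry_out", "arguments": {"moves": [[[-0.3, 0, 0, 0, 0, 0, 1], [-0.8, -0.3, 0, 0, 0, 0, 1], [-0.8, -1.65, 0, 0, 0, 0, 1], [-0.3, -1.65, 0, 0, 0, 0, 1], [0.0, -1.65, 0, 0, 0, 0, 1], [0.02, -1.65, 0, 0, 0, 0, 1], [0.02, -1.1, 0, 0, 0, 0, 1], [0.02, -0.5, 0, 0, 0, 0, 1], [0.02, 0.1, 0, 0, 0, 0, 1], [0.02, 0.7, 0, 0, 0, 0, 1], [0.02, 1.3, 0, 0, 0, 0, 1], [0.02, 1.6, 0, 0, 0, 0, 1]]]}}

```text
t: 13.25
tool_pos: [475.0, -39.0, 42.3]
eef_rot: [36.0, 89.9, 29.6]
ft_force: [-2.0, 0.4, 7.9]
grip_width: 0.6
```

Emit:
{"name": "carry_out", "arguments": {"moves": [[[-0.3, 0, 0, 0, 0, 0, 1], [-0.8, -0.3, 0, 0, 0, 0, 1], [-0.8, -1.65, 0, 0, 0, 0, 1], [-0.3, -1.65, 0, 0, 0, 0, 1], [0.0, -1.65, 0, 0, 0, 0, 1], [0.02, -1.65, 0, 0, 0, 0, 1], [0.02, -1.1, 0, 0, 0, 0, 1], [0.02, -0.5, 0, 0, 0, 0, 1], [0.02, 0.1, 0, 0, 0, 0, 1], [0.02, 0.7, 0, 0, 0, 0, 1], [0.02, 1.3, 0, 0, 0, 0, 1], [0.02, 1.6, 0, 0, 0, 0, 1]]]}}

```text
t: 14.25
tool_pos: [476.3, -21.6, 42.3]
eef_rot: [59.1, 89.9, 52.8]
ft_force: [-2.0, -0.1, 9.0]
grip_width: 0.4
```

```bash
python3 w.py tan
```

```text
tcp [476.3 -21.1  42.3] F [-2.3  0.9  8.8] t 14.3
bbox [ 277  147   62   83 4563]
rows 75 axis pt [450.1 -25.8] ang -5.28 y at x=615 / 475: [-41.1 -28.1] lines [(array([456.4,  27.4], dtype=float32), -6.73), (array([531.6, -47.4], dtype=float32), -9.67)]
```

Emit:
{"name": "carry_out", "arguments": {"moves": [[[-0.3, 0, 0, 0, 0, 0, 1], [-0.8, -0.3, 0, 0, 0, 0, 1], [-0.8, -1.65, 0, 0, 0, 0, 1], [-0.3, -1.65, 0, 0, 0, 0, 1], [0.0, -1.65, 0, 0, 0, 0, 1], [0.02, -1.65, 0, 0, 0, 0, 1], [0.02, -1.1, 0, 0, 0, 0, 1], [0.02, -0.5, 0, 0, 0, 0, 1], [0.02, 0.1, 0, 0, 0, 0, 1], [0.02, 0.7, 0, 0, 0, 0, 1], [0.02, 1.3, 0, 0, 0, 0, 1], [0.02, 1.6, 0, 0, 0, 0, 1]]]}}

```text
t: 15.3
tool_pos: [477.6, -3.7, 42.3]
eef_rot: [82.9, 89.8, 76.7]
ft_force: [-1.7, -0.8, 8.8]
grip_width: 0.5
```

Emit:
{"name": "carry_out", "arguments": {"moves": [[[-0.3, 0, 0, 0, 0, 0, 1], [-0.8, -0.3, 0, 0, 0, 0, 1], [-0.8, -1.65, 0, 0, 0, 0, 1], [-0.3, -1.65, 0, 0, 0, 0, 1], [0.0, -1.65, 0, 0, 0, 0, 1], [0.02, -1.65, 0, 0, 0, 0, 1], [0.02, -1.1, 0, 0, 0, 0, 1], [0.02, -0.5, 0, 0, 0, 0, 1], [0.02, 0.1, 0, 0, 0, 0, 1], [0.02, 0.7, 0, 0, 0, 0, 1], [0.02, 1.3, 0, 0, 0, 0, 1], [0.02, 1.6, 0, 0, 0, 0, 1]]]}}

```text
t: 16.3
tool_pos: [478.9, 13.8, 42.3]
eef_rot: [96.3, 89.8, 90.2]
ft_force: [-0.8, -1.1, 9.3]
grip_width: 0.2
```

```bash
python3 w.py tan
```

```text
tcp [478.9  14.3  42.3] F [-1.2  0.6  9.7] t 16.35
bbox [ 279  148   62   82 4493]
rows 74 axis pt [454.1  12.5] ang -5.92 y at x=615 / 475: [-4.2 10.4] lines [(array([448.7,  28.9], dtype=float32), -5.1), (array([554.5,   2. ], dtype=float32), -9.63)]
```

Emit:
{"name": "carry_out", "arguments": {"moves": [[[-0.3, 0, 0, 0, 0, 0, 1], [-0.8, -0.3, 0, 0, 0, 0, 1], [-0.8, -1.35, 0, 0, 0, 0, 1], [-0.3, -1.35, 0, 0, 0, 0, 1], [0.0, -1.35, 0, 0, 0, 0, 1], [0.02, -1.35, 0, 0, 0, 0, 1], [0.02, -0.9, 0, 0, 0, 0, 1], [0.02, -0.4, 0, 0, 0, 0, 1], [0.02, 0.1, 0, 0, 0, 0, 1], [0.02, 0.6, 0, 0, 0, 0, 1], [0.02, 1.1, 0, 0, 0, 0, 1], [0.02, 1.45, 0, 0, 0, 0, 1]]]}}

```text
t: 17.35
tool_pos: [480.0, 28.9, 42.3]
eef_rot: [103.7, 89.8, 97.6]
ft_force: [-1.2, -0.3, 9.5]
grip_width: 0.4
```

```bash
python3 w.py tan
```

```text
tcp [480.1  29.8  42.3] F [-2.2  0.1 10.1] t 17.4
bbox [ 279  148   62   82 4505]
rows 74 axis pt [459.   25.2] ang -5.1 y at x=615 / 475: [11.2 23.7] lines [(array([426.3,  30.8], dtype=float32), -3.57)]
```

Emit:
{"name": "carry_out", "arguments": {"moves": [[[0, 0.1, 0, 0, 0, 0, 1], [0, 0.2, 0, 0, 0, 0, 1], [0, 0.28, 0, 0, 0, 0, 1], [0, 0.28, 0, 0, 0, 0, 1], [-0.05, 0.28, 0, 0, 0, 0, 1], [-0.1, 0.28, 0, 0, 0, 0, 1], [-0.2, 0.28, 0, 0, 0, 0, 1], [-0.4, 0.28, 0, 0, 0, 0, 1], [-1, 0.28, 0, 0, 0, 0, 1], [-3, 0.28, 0, 0, 0, 0, 1], [-6, 0.28, 0, 0, 0, 0, 1], [-9, 0.28, 0, 0, 0, 0, 1]]]}}

```text
t: 18.4
tool_pos: [479.6, 32.0, 133.1]
eef_rot: [129.8, 89.7, 123.8]
ft_force: [-0.2, -0.7, -0.1]
grip_width: 0.0
```

Emit:
{"name": "carry_out", "arguments": {"moves": [[[-4, 0, 0, 0, 0, 0, 1], [-8, 0, 0, 0, 0, 0, 1], [-8, 4, -2, 0, 0, 0, 1], [-8, 8, -4, 0, 0, 0, 1], [-8, 12, -6, 0, 0, 0, 1], [-8, 16, -8, 0, 0, 0, 1], [-8, 20, -10, 0, 0, 0, 1], [-8, 24, -12, 0, 0, 0, 1], [-8, 28, -14, 0, 0, 0, 1], [-8, 32, -16, 0, 0, 0, 1], [-8, 36, -18, 0, 0, 0, 1], [-8, 36, -18, 0, 0, 0, 1]]]}}

```text
t: 19.4
tool_pos: [335.7, 413.0, 215.5]
eef_rot: [120.7, 89.6, 115.0]
ft_force: [0.5, 0.2, -0.1]
grip_width: 0.7
```

```bash
python3 - <<'E'
from h import *
from rig import ctrl
o=ctrl.get_obs(); print(o["t"],np.round(o["tool_pos"],1))
d=ctrl.get_image("top"); C=cloud(d); np.savez("top1.npz",**d); M=masks(d["frame"])
old=dict(np.load("top0.npz"))
for k,zr in(("yellow",12),("tan",None),("white",None)):
    nl,L,st,_=cv2.connectedComponentsWithStats((M[k]&(abs(C[...,0]-550)<180)&(C[...,1]>-200)&(C[...,1]<170)).astype(np.uint8))
    for i in range(1,nl):
        if 40<st[i,4]<900:
            P=ray(d,np.argwhere(L==i)[:,::-1],12) if zr else ray(d,np.argwhere(L==i)[:,::-1],{'tan':27,'white':30}[k])
            print(k,st[i],rect(P),"line",linefit(P))
cv2.imwrite("pics/top1.png",cv2.resize(d["frame"][100:300,140:540],None,fx=2,fy=2,interpolation=cv2.INTER_CUBIC))
E
```

```text
19.4 [335.7 413.  215.5]
tan [324 191  13  38 436] (array([477.5,  23.2]), array([91.2, 28.8]), -4.9) line (array([477.01328 ,  23.567602], dtype=float32), np.float32(-4.8127437))
white [332 138  17  37 465] (array([609.1,  -5.2]), array([92.5, 32.2]), -8.4) line (array([608.4263  ,  -4.862446], dtype=float32), np.float32(-9.050984))
white [282 197  14  15 128] (array([493.7, 123.7]), array([34.5, 31.7]), -1.0) line (array([493.5891, 120.1595], dtype=float32), np.float32(-0.51119083))
```

View pics/top1.png

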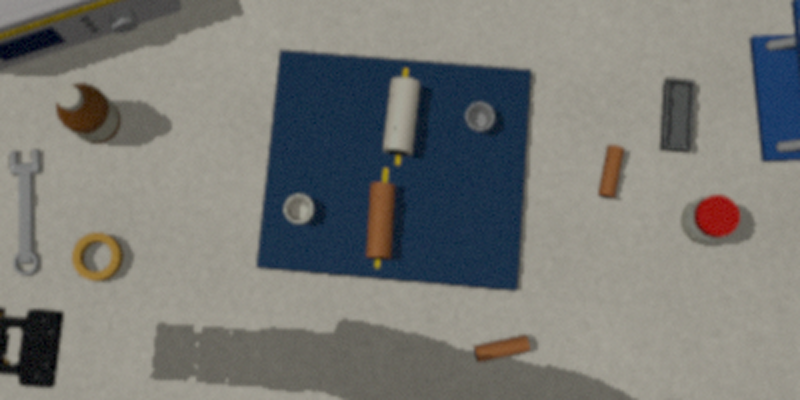

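The top view shows both tubes centred over their lines, with yellow visible beyond both ends: white at (402,115), tan at (380,218). The crucibles and the other bystanders look unmoved, and the arm is clear. Handing in.

```bash
python3 -c "
from rig import ctrl
print(ctrl.sign_off())"
```

```text
the job is handed in; nothing more can be done
None
```

I rolled both tubes onto their yellow lines and handed the job in at about 19.4 s. I used short strokes of the closed fingertips over each tube's top. The tubes moved half as far as the fingertip, so they rolled rather than dragged, with about 8–10 N of pressing force. Neither tube was lifted.

| Tube | Wrist camera, off line | Top camera, off line | Angle to line, by camera |
|---|---|---|---|
| White (far lane) | about 0.1 mm, after lifting | about 1 mm | 1.6–2.4° |
| Tan (near lane) | 1.5 mm short before a last nudge, not rechecked | within about 0.5 mm | 1.6–1.9° |

- **Angle:** each tube still has roughly the angle to its line that it started with (about 1.6°), because rolling does not change it. I left it alone rather than drag the tubes.
- **Along the line:** the white tube was about 3 mm off its line's middle at the start. I estimated 3 mm more drift and did not correct it; the top camera put it about 2 mm off at the end. The tan tube was about 4 mm off at the start, and the top camera put it about 9 mm nearer the robot than its line's middle at the end. In both cases the line shows beyond both ends of the tube.
- **Disagreements:** the cameras differ by about 1 mm on the white tube. My first angle estimate, from depth slices, drifted, so I replaced it with one from the tube's outline.
- **Bystanders:** in the last top picture the crucibles and everything else look unmoved. I compared them by eye only.

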